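Draw the catch tray out from under the arbor press with the draw hook

ROBOT

A 6-joint arm with a two-finger parallel gripper is mounted at the origin on the work surface. World frame = base frame: x ahead of the robot, y to its left, z up, the work surface at z = 0. Lengths are in m, angles in degrees, forces in N, time in s.
With the tool pointing down it reaches from about 0.3 to 0.75 m from the base axis. Payload 8.5 kg.
Tool frame: the origin (TCP) lies at the very end of the fingers, on their centre line; the grasp point (between the pads) lies 19 mm behind it (env.pinch_z is the distance from the TCP to the grasp point, in m); z points along the fingers, y is the line along which they close (so a half turn about z gives the same grasp; the last joint's range is limited). The gripper opens to 85 mm and grips with 20 to 120 N. Pads are 22 mm wide; open, the fingers measure 114 mm over their backs; the gripper's body (76 mm by 85 mm) begins 54 mm behind the grasp point. The pads swing forward as they close: fully open they stand 13 mm farther back than shut.
Start: joints at [58.023, 21.807, 74.336, -0, 83.858, -12.336], TCP at [0.185, 0.518, 0.198] pointing down, gripper open.
Joint ranges: [-178.18, 178.18], [-50.72, 133.34], [12.68, 142.11], [-81.47, 261.47], [9.98, 163.14], [-165.26, 165.26]. Speed limits (degrees/s): [136.94, 136.94, 180, 180, 180, 180].

INTERFACE

Orientations are given as a 3x3 rotation matrix whose columns are the frame's x, y, z axes.
In Python, from rig import env, viewer gives the robot as it stands.
- The arm moves only by the tool drive_tool, never from a script. Its argument "series" is a list of rows, each a list of 3 entries, a list of its own where there are three numbers: the shift along the tool's x, y, z in m, then the turn about the tool's z in degrees, then the finger opening in m, from 0 to 0.0854. A call has 1 to 20 rows; each row is the pose to reach, as a shift and turn from the pose commanded when the call began, along the tool's axes at that moment; what a row does not reach only later rows make up. A row lasts 1/10 s, in which the tool goes at most 50 mm and 8.59 degrees, less where a joint would pass 70% of its speed; a pose out of reach is approached as far as the arm can. A call with a gripper value outside its range is refused whole. The fingers move at their own pace and stop on an object; "newtons" is the grip in N (left out, the last holds). Time passes only in rows, so rows that repeat a pose let the fingers close. It gives the time, the measured TCP pose, the force, the opening and the grip force at its end, in the units of the state.
- env.observe(): the state, without advancing time (a new reading comes with each control period).
- viewer.get_image(name): name is "side" or "top" or "wrist"; returns a dict with "img" (400x640x3 uint8, red, green, blue), "depth" (400x640 float32, m along the optical axis (not along the pixel's ray), 0 where there is no reading), "camera_matrix" (3x3 intrinsics, pixels), "rvec" (rotation vector, rad) and "tvec" (3), from world to camera coordinates, as OpenCV has them. Camera axes: x right, y down, z forward; pixel columns grow to the right and rows downward; lengths in m; the calibration is good to about 2 mm. A picture is of the moment at which its call begins.
- env.close_job(): hands the job in; it is judged then, once.
The state is a dict: "time_s": time; "q": joint angles; "qvel": joint speeds; "joint_efforts": joint torques, N m; "position": TCP position; "tool_rot": TCP orientation; "ft_force": force on the tool from outside, world axes, zero at the start; "wrist_torque": the same for the moment, N m; "grip_width": finger opening in m; "gripper_force": force on a finger pad.
Only numpy, scipy, OpenCV 4.12 (cv2) and the standard library are available. Lean on these libraries where they do the work, as an engineer would, in place of code of your own. Each camera call takes 0.05 s, during which the arm holds its last target. There are 200 camera calls.

TASK

A white nylon hub has dropped through the arbor press into the catch tray underneath, and the tray's pull eye has slid back out of reach under the front of the press stand. Take the draw hook from its fork, reach in under the stand's plate, catch the eye without forcing anything and gently draw the tray out until the hub, still lying in the tray, is completely clear of the front edge of the plate. Then hang the hook back in its fork, hanging straight by its collar, and leave everything else on the counter where it is.

Things in the scene. Friction and masses are not known exactly. Their poses are not given: they have to be found in the camera images.
- press: Red cast-iron arbor press (lever, rack ram, round anvil, die block) on a dark steel stand; fixed. Origin on the counter below the ram; -x points out of the stand's open front, y across, z up. Stand plate: x -120 (front edge) to +160 mm, y -100 to +100 mm, 185 to 197 mm above the counter, on 25 mm square legs at its corners. Press body (to 545 mm high) is behind x = -76 mm.
- plate_edge (a point): Middle of the lower front edge of the stand plate (press frame x -120, y 0, 185 mm high), axes as the press. The rod of the hook must pass in front of and below this edge: to get behind the eye's front bar it has to be leaned forward, by some 20 degrees when the eye is near and 40 to 48 when it is far in.
- runner_front (a point): Point on the counter midway between the front ends of the tray's two runners (y -61 and +61 mm, 24 mm high). Aluminium catch tray between them: pan 115 mm (x) by 104 mm (y), 3 mm walls, floor 9 mm and rim 30 mm above the counter. It slides only along the press's x, centred on y = 0, with 2.5 N friction. Axes as the press.
- eye_back (a point): Fixed point: centre of the pull eye's front bar if the tray were at its rear stop (press x -40, y 0, 34 mm high). Yellow level eye of 7 mm round bar, opening 20 mm (x) by 30 mm (y), on a stem 14 mm wide that joins it to the pan, 47 mm behind the front bar. Its place is not reported, feel for it: the front bar starts at press x -112 to -57 mm; at the front stop it is at x -296.
- hub_center (a point): Centre of the white nylon connector hub, a 24 mm cube with rounded edges and drilled faces, 14 g, lying on the tray floor (centre 21 mm above the counter), at any yaw, at first below or a little behind the ram; it rides with the tray but may lie anywhere in the pan.
- stand: Low retort stand, does not move: dark base plate 170 x 120 mm, 12 mm thick (x -55 to +115 mm), steel post at x = +85 mm up to 230 mm, and a level two-pronged fork of 10 mm round bar. Origin on the counter directly below the fork's seat; the fork's mouth opens to -x, z up.
- fork_seat (a point): Seat of the fork: the point midway between the prongs at the height of their tops, 210 mm above the counter. Prongs run along the stand's x from x = -20 to +18 mm with a 15 mm gap, flaring to 30 mm at the tips (x = -34 mm). Axes as the stand's.
- hook_grip (a point): Middle of the draw hook's wooden handle, 18 mm square, 70 mm long, upright while it hangs. z runs up along the rod and handle; the handle's flats face x and y; the bent foot points to -x, at the start roughly towards the stand's post. 35 to 41 mm below is a collar 36 mm across, then an 8 mm round steel rod down to the bend 201 mm below this point. About 140 g.
- hook_neck (a point): Centre of the underside of the hook's collar, on the rod's axis, 41 mm below hook_grip; it lies at fork_seat when the hook hangs. Axes as hook_grip's.
- hook_tip (a point): Centre of the round end of the hook's foot: 8 mm bar, 24 mm from the bend, bent 65 degrees from the rod's line towards the hook's -x (22 mm to -x and 10 mm below the bend, 211 mm below hook_grip). Axes as hook_grip's. With the rod leaned 43 degrees so that the foot goes forward under the plate, the foot points almost straight down.
- octa_center (a point): Bystander: smoky glass octahedron, 72 mm across its corners, 59 mm high, loose; point half-way up.
- jar_center (a point): Bystander: glass jar of white nylon hubs, 84 mm across, 120 mm high, loose; point half-way up.
- lattice_center (a point): Bystander: mahogany cubic lattice base with drilled holes, 120 x 120 x 36 mm, loose; its centre.
- mallet_head (a point): Bystander: small rubber-headed mallet lying down, head 38 mm across and 62 mm long along its y, handle 190 mm to its -x; centre of the head.
- punch_center (a point): Bystander: stepped steel die punch standing on end, 48 mm across, 46 mm high; its centre.
Mind the look-alikes: they are no part of the job. What is shaped like the part that bears hook_grip but blue or yellow is not meant.

How it is judged (in metres and radians):
On the way, in this order (a step that is already met when the one before it is completed fails the run):
1. the foot of the hook is in under the stand's plate (x of hook_tip in the frame of press above -0.112 m and height (world z) of hook_tip below 0.1 m), for 0.1 s.
2. the hub, lying in the tray, is clear of the plate's front edge (x of hub_center in the frame of press below -0.135 m and height (world z) of hub_center between 0.015 and 0.032 m), for 0.2 s.
At the end, for the whole second after the job is handed in: The hub lies in the tray with its centre at least 15 mm in front of the plate's front edge (in the press frame x below -135 mm; 15 to 32 mm above the counter), and the hook hangs in the fork within 15 mm of the seat and 7 degrees of upright; both at rest (all of step 2 and distance between hook_neck and fork_seat below 0.015 m and angle between hook_neck's own z axis and vertical below 0.12 rad and linear speed of hook below 0.03 m/s and linear speed of hub below 0.02 m/s); the robot touches nothing.
It fails at once if the hook was forced against the press, its stand or the tray (over 30 N) (contact force between hook and press above 30 N).
It fails at once if a bystander (octahedron, jar, lattice base, mallet or punch) was shifted more than 20 mm (distance of any of octa_center, jar_center, lattice_center, mallet_head, punch_center from where it was at the start of the episode above 0.02 m).
It also fails if it takes over 51 s, if anything falls off the work surface, if the arm or the gripper's body presses on something with over 40 N, if the wrist force passes 120 N, or if a joint passes its speed limit or range.

## Working session

There is one attempt and no reset: what is moved stays moved. The work goes in short steps, Python scripts to look and compute and a tool call to move; the robot and the scene stay as the last step left them, time stands still between calls to the robot, and variables do not carry over. Pictures are saved under pics/ and viewed, at most 10 in all, crops included, and the job is handed in when it is done.

Besides the shell and the picture viewer there is one more tool, called after "Emit:" by a JSON object that holds its "name" and its "arguments". drive_tool: Moves the arm, as the interface text tells. Its arguments: {"type":"object","properties":{"series":{"type":"array"},"newtons":{"type":"number"}},"required":["series"]}

```bash
mkdir -p pics; ls; python3 - <<'E'
from rig import env, viewer
import cv2, numpy as np
for n in ("side","top"):
    r=viewer.get_image(n); cv2.imwrite(f"pics/{n}0.png",r["img"][:,:,::-1])
    np.savez(f"{n}0.npz",**r)
    R=cv2.Rodrigues(np.array(r["rvec"],float))[0]; print(n,(-R.T@np.array(r["tvec"]).ravel()).round(3),R[2].round(3),r["camera_matrix"][0][0])
s=env.observe(); print(s["time_s"],s["position"],s["tool_rot"],s["grip_width"],env.pinch_z)
E
```

```text
pics
side [ 0.168 -0.771  0.871] [ 0.338  0.669 -0.662] 415.004552505112
top [ 0.265 -0.048  1.48 ] [ 0.197  0.002 -0.98 ] 478.3842622447054
0.1 [0.18470131 0.51773117 0.19736704] [[-9.41816374e-01  3.36127076e-01 -7.11996791e-04]
 [ 3.36127706e-01  9.41815730e-01 -1.13834270e-03]
 [ 2.87941974e-04 -1.31143164e-03 -9.99999099e-01]] 0.08539772202614182 0.0187
```

View pics/side0.png

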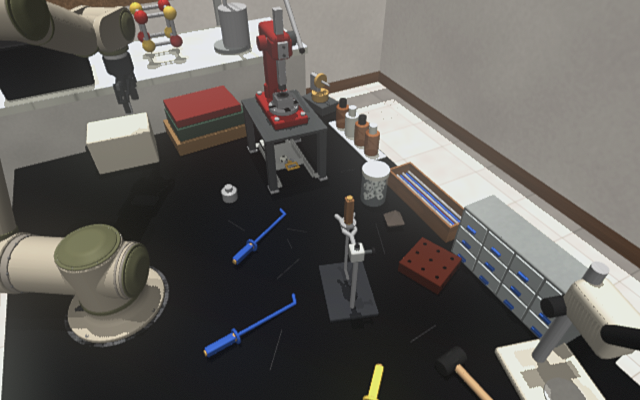

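View pics/top0.png

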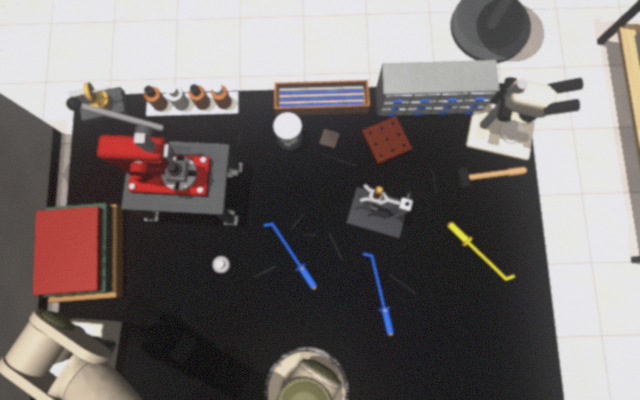

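Side view: the hanging hook with the wooden handle is at (349,208) in the fork, and the press stand is at (285,140). The hook-shaped candidates are blue (258,237) and (250,325), yellow (375,380) and the wooden one at (349,208). Only the wooden one hangs in the fork and is neither blue nor yellow, so it is the one meant. I'll confirm that in an enlarged crop and get the corners there too.

```bash
python3 - <<'E'
import cv2, numpy as np
s=cv2.imread("pics/side0.png");t=cv2.imread("pics/top0.png")
f=lambda im,x,y,w,h:cv2.resize(im[y:y+h,x:x+w],(400,300),interpolation=cv2.INTER_CUBIC)
m=np.vstack([np.hstack([f(s,300,180,100,150) if 0 else f(s,290,190,133,100),f(t,330,170,100,75)]),np.hstack([f(s,230,85,133,100),f(t,110,125,147,110)])])
cv2.imwrite("pics/crop0.png",m)
E
```

```text
(no output)
```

View pics/crop0.png

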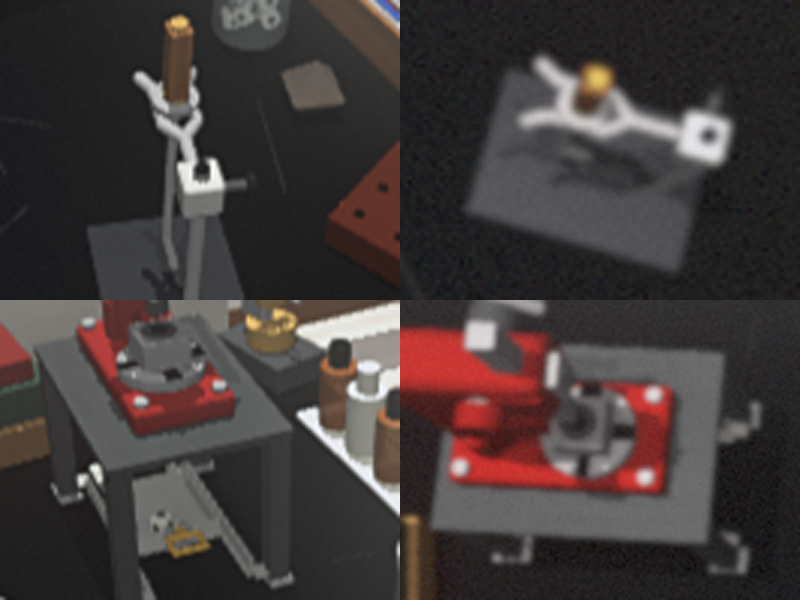

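The crops confirm that the wooden-handled hook hangs in the fork at side (349,197) and top (379,189). The eye shows yellow at side (292,165), with the plate corners at top (229,144), (223,214) and (122,209). Next I cast rays.

```bash
cat > h.py <<'E'
import numpy as np, cv2
def load(n): return dict(np.load(n,allow_pickle=True))
def ray(c,u,v):
    K=np.array(c["camera_matrix"],float);R=cv2.Rodrigues(np.array(c["rvec"],float).ravel())[0];t=np.array(c["tvec"],float).ravel()
    d=R.T@np.linalg.inv(K)@np.array([u,v,1.]);return -R.T@t,d
def onz(c,u,v,z): o,d=ray(c,u,v);return o+d*(z-o[2])/d[2]
def two(a,b):
    (o,d),(p,e)=a,b;d=d/np.linalg.norm(d);e=e/np.linalg.norm(e)
    s=np.linalg.lstsq(np.c_[d,-e],p-o,rcond=None)[0];A=o+s[0]*d;B=p+s[1]*e;return (A+B)/2,np.linalg.norm(A-B)
E
python3 - <<'E'
from h import *
np.set_printoptions(precision=4,suppress=True)
S=load("side0.npz");T=load("top0.npz")
print("handle top",onz(T,379.2,189.2,.286),onz(S,349.2,196.7,.286),two(ray(T,379.2,189.2),ray(S,349.2,196.7)))
for p in [(229.1,144.1),(223.2,214.3),(121.8,208.8)]: print("plateT",onz(T,*p,.197))
for p in [(241.7,118),(326.7,128.8),(267,140)]: print("plateS",onz(S,*p,.197))
for p in [(356.75,187),(347.5,223),(400,238)]: print("base",onz(T,*p,.012))
for p in [(365,185.5),(360.75,200.5)]: print("prong",onz(T,*p,.205))
print("post",onz(T,406.2,204.2,.225),onz(T,407.5,203.5,.23))
print("eye",onz(S,292.2,165.5,.034))
img=S["img"];hsv=cv2.cvtColor(img,cv2.COLOR_RGB2HSV)
m=((hsv[...,0]>15)&(hsv[...,0]<35)&(hsv[...,1]>110)&(hsv[...,2]>60)); m[:150]=0;m[185:]=0;m[:,:275]=0;m[:,310:]=0
for y,x in np.argwhere(m): print(x,y,onz(S,x,y,.034)[:2].round(3),end=' ')
E
```

```text
handle top [ 0.5334 -0.2077  0.286 ] [ 0.5343 -0.2004  0.286 ] (array([ 0.5312, -0.2066,  0.2923]), np.float64(0.001617477467816142))
plateT [0.6957 0.1942 0.197 ]
plateT [0.496  0.2087 0.197 ]
plateT [0.5194 0.4867 0.197 ]
plateS [0.4818 0.3735 0.197 ]
plateS [0.6901 0.1912 0.197 ]
plateS [0.5054 0.2183 0.197 ]
base [ 0.6043 -0.1742  0.012 ]
base [ 0.4907 -0.1404  0.012 ]
base [ 0.4393 -0.3     0.012 ]
prong [ 0.5632 -0.1803  0.205 ]
prong [ 0.5217 -0.1668  0.205 ]
post [ 0.504  -0.2856  0.225 ] [ 0.5049 -0.2882  0.23  ]
eye [0.6038 0.273  0.034 ]
288 161 [0.602 0.303] 289 161 [0.605 0.301] 290 161 [0.608 0.3  ] 291 161 [0.611 0.298] 288 162 [0.599 0.298] 289 162 [0.602 0.296] 290 162 [0.605 0.295] 291 162 [0.609 0.293] 292 162 [0.612 0.291] 293 162 [0.615 0.29 ] 294 162 [0.618 0.288] 295 162 [0.621 0.287] 296 162 [0.624 0.285] 287 163 [0.594 0.294] 288 163 [0.597 0.293] 289 163 [0.6   0.291] 290 163 [0.603 0.289] 291 163 [0.606 0.288] 292 163 [0.609 0.286] 293 163 [0.612 0.285] 294 163 [0.615 0.283] 295 163 [0.618 0.282] 296 163 [0.621 0.28 ] 285 164 [0.586 0.292] 286 164 [0.589 0.
[... 424 characters left out ...]
86 167 [0.582 0.275] 287 167 [0.585 0.273] 292 167 [0.6   0.266] 293 167 [0.603 0.264] 294 167 [0.606 0.263] 295 167 [0.609 0.261] 296 167 [0.612 0.259] 297 167 [0.615 0.258] 298 167 [0.618 0.256] 299 167 [0.621 0.255] 286 168 [0.58 0.27] 287 168 [0.583 0.268] 288 168 [0.586 0.267] 289 168 [0.588 0.265] 290 168 [0.591 0.264] 291 168 [0.594 0.262] 292 168 [0.597 0.261] 293 168 [0.6   0.259] 294 168 [0.603 0.257] 295 168 [0.606 0.256] 296 168 [0.609 0.254] 297 168 [0.612 0.253] 287 169 [0.58  0.263] 288 169 [0.583 0.262] 289 169 [0.586 0.26 ] 290 169 [0.589 0.259] 291 169 [0.592 0.257] 292 169 [0.595 0.256] 293 169 [0.598 0.254] 287 170 [0.578 0.258] 288 170 [0.581 0.257] 289 170 [0.584 0.255]
```

The press, stand and eye measurements agree with the given sizes: front edge 200 mm, plate depth 279 mm, seat-to-post 85 mm.
- **Seat:** (0.532, -0.2065), with stand +x along (-0.303, -0.953).
- **Plate edge middle:** (0.597, 0.202), with press +x along (0.076, 0.997).
- **Eye front bar:** about (0.601, 0.260), which is press x of about -62 mm.

The tool always points down, so I'll pinch the handle across its y flats. I'll then lean the hook passively in the pinch by bearing the rod against the fork's crotch.

Emit:
{"name": "drive_tool", "arguments": {"series": [[[-0.03, -0.03, -0.05], 8, 0.0854], [[-0.5705, -0.5653, -0.133], 88, 0.0854], [[-0.5705, -0.5653, -0.133], 88, 0.0854], [[-0.5705, -0.5653, -0.133], 88, 0.0854], [[-0.5705, -0.5653, -0.133], 88, 0.0854], [[-0.5705, -0.5653, -0.133], 88, 0.0854], [[-0.5705, -0.5653, -0.133], 88, 0.0854], [[-0.5705, -0.5653, -0.133], 88, 0.0854], [[-0.5705, -0.5653, -0.133], 88, 0.0854], [[-0.5705, -0.5653, -0.133], 88, 0.0854], [[-0.5705, -0.5653, -0.133], 88, 0.0854], [[-0.5705, -0.5653, -0.133], 88, 0.0854], [[-0.5705, -0.5653, -0.133], 88, 0.0854], [[-0.5705, -0.5653, -0.133], 88, 0.0854], [[-0.5705, -0.5653, -0.133], 88, 0.0854], [[-0.5705, -0.5653, -0.133], 88, 0.0854], [[-0.5705, -0.5653, -0.133], 88, 0.0854], [[-0.5705, -0.5653, -0.133], 88, 0.0854], [[-0.5705, -0.5653, -0.133], 88, 0.0854], [[-0.5705, -0.5653, -0.133], 88, 0.0854]]}}

```text
time_s: 2.1
position: [0.5318, -0.2051, 0.3311]
tool_rot: [[0.302, 0.953, -0.0], [0.953, -0.302, 0.0], [0.0, -0.0, -1.0]]
ft_force: [-0.2, 0.8, 0.5]
grip_width: 0.0855
gripper_force: 0.0
```

Next, a wrist look at the handle and fork before descending.

```bash
python3 - <<'E'
from rig import env, viewer
import cv2, numpy as np
r=viewer.get_image("wrist"); np.savez("w1.npz",**r); s=viewer.get_image("side")
a=r["img"][:,:,::-1]; b=cv2.resize(s["img"][150:330,270:450,::-1],(400,400),interpolation=cv2.INTER_CUBIC)
cv2.imwrite("pics/w1.png",np.hstack([cv2.resize(a,(480,300)),cv2.resize(b,(300,300))]))
E
```

```text
(no output)
```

View pics/w1.png

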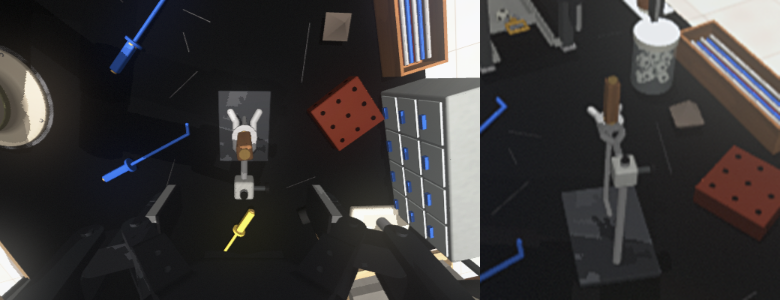

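The wrist view shows the wooden handle top at (325,205) full-scale, upright in the fork and between the finger lines. I'll check its position numerically.

```bash
python3 - <<'E'
from h import *
W=load("w1.npz")
hsv=cv2.cvtColor(W["img"],cv2.COLOR_RGB2HSV);m=((hsv[...,0]>5)&(hsv[...,0]<25)&(hsv[...,1]>90)&(hsv[...,2]>60)).astype(np.uint8);m[:160]=0;m[230:]=0;m[:,:290]=0;m[:,360:]=0
ys,xs=np.nonzero(m);print(xs.min(),xs.max(),ys.min(),ys.max())
for y in range(ys.min(),ys.max()+1,4):print(y,xs[ys==y].min(),xs[ys==y].max(),W["depth"][y,int(xs[ys==y].mean())].round(3))
print(onz(W,325.3,205,.286)); print(onz(W,325,178,.21))
E
```

```text
315 336 175 213
175 323 327 0.294
179 318 333 0.28
183 317 334 0.265
187 317 334 0.251
191 316 334 0.24
195 316 335 0.233
199 315 335 0.23
203 316 336 0.231
207 316 336 0.231
211 316 336 0.234
[ 0.53211826 -0.20546764  0.286     ]
[ 0.53311834 -0.20131253  0.21      ]
```

Emit:
{"name": "drive_tool", "arguments": {"series": [[[0, 0, 0.03], 0, 0.0854], [[0, 0, 0.06], 0, 0.0854], [[0, 0, 0.09], 0, 0.0854], [[0, 0, 0.099], 0, 0.0854], [[0, 0, 0.099], 0, 0.0], [[0, 0, 0.099], 0, 0.0], [[0, 0, 0.099], 0, 0.0], [[0, 0, 0.099], 0, 0.0], [[0, 0, 0.099], 0, 0.0], [[0, 0, 0.099], 0, 0.0], [[0, 0, 0.099], 0, 0.0], [[0, 0, 0.099], 0, 0.0]], "newtons": 20}}

```text
time_s: 3.4
position: [0.5324, -0.2063, 0.2328]
tool_rot: [[0.303, 0.953, 0.001], [0.953, -0.303, -0.001], [-0.0, 0.002, -1.0]]
ft_force: [-0.7, -0.1, 5.9]
grip_width: 0.0181
gripper_force: 19.7
```

Emit:
{"name": "drive_tool", "arguments": {"series": [[[0, 0, -0.03], 0, 0.0], [[0, 0, -0.07], 0, 0.0], [[0, 0, -0.103], 0, 0.0], [[0, 0, -0.103], 0, 0.0], [[-0.014, 0, -0.103], 0, 0.0], [[-0.027, 0, -0.102], 0, 0.0], [[-0.04, 0, -0.101], 0, 0.0], [[-0.053, 0, -0.098], 0, 0.0], [[-0.065, 0, -0.094], 0, 0.0], [[-0.077, 0, -0.089], 0, 0.0], [[-0.089, 0, -0.083], 0, 0.0], [[-0.089, 0, -0.083], 0, 0.0]]}}

```text
time_s: 4.6
position: [0.5045, -0.2924, 0.3136]
tool_rot: [[0.305, 0.952, -0.002], [0.952, -0.305, 0.001], [0.0, -0.002, -1.0]]
ft_force: [0.0, 0.4, -2.7]
grip_width: 0.0176
gripper_force: 27.8
```

```bash
python3 - <<'E'
from rig import env, viewer
import cv2, numpy as np
s=viewer.get_image("side"); np.savez("s2.npz",**s)
cv2.imwrite("pics/s2.png",cv2.resize(s["img"][120:330,270:480,::-1],(600,600),interpolation=cv2.INTER_CUBIC))
o=env.observe();print(o["gripper_force"],o["ft_force"],o["wrist_torque"])
E
```

```text
27.764949202537537 [-0.00847144  0.71040125 -1.88891951] [ 0.02238376 -0.07221099 -0.03161436]
```

View pics/s2.png

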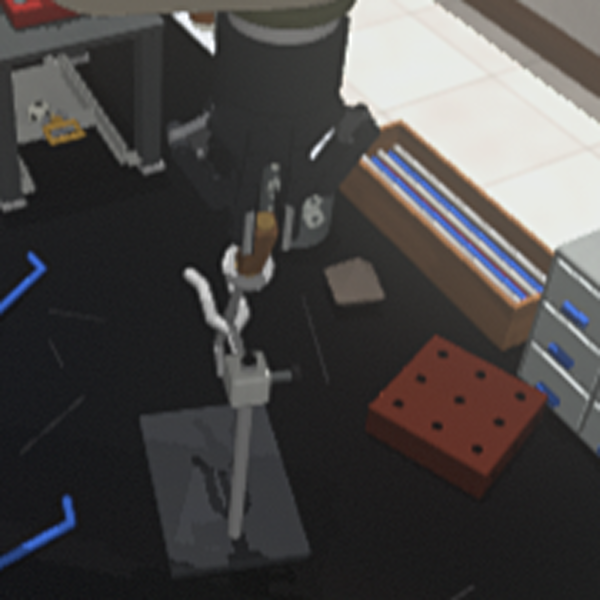

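The handle leans about the pads and the rod bears in the fork. I'll continue to about 46°.

Emit:
{"name": "drive_tool", "arguments": {"series": [[[-0.009, 0, 0.006], 0, 0.0], [[-0.017, 0, 0.012], 0, 0.0], [[-0.025, 0, 0.019], 0, 0.0], [[-0.033, 0, 0.026], 0, 0.0], [[-0.033, 0, 0.026], 0, 0.0]]}}

```text
time_s: 5.15
position: [0.4946, -0.3232, 0.2874]
tool_rot: [[0.304, 0.953, -0.002], [0.953, -0.304, 0.002], [0.001, -0.002, -1.0]]
ft_force: [0.6, 1.6, -2.5]
grip_width: 0.0174
gripper_force: 27.9
```

Emit:
{"name": "drive_tool", "arguments": {"series": [[[0.02, 0, 0], 0, 0.0], [[0.05, 0, 0], 0, 0.0], [[0.09, 0, 0], 0, 0.0], [[0.13, 0, 0], 0, 0.0], [[0.17, 0, 0], 0, 0.0], [[0.21, 0, 0], 0, 0.0], [[0.25, 0, 0], 0, 0.0], [[0.25, 0, 0], 0, 0.0]], "newtons": 60}}

```text
time_s: 5.95
position: [0.5716, -0.0802, 0.2887]
tool_rot: [[0.298, 0.955, -0.0], [0.955, -0.298, 0.001], [0.0, -0.0, -1.0]]
ft_force: [0.9, -0.3, -1.2]
grip_width: 0.0165
gripper_force: 62.7
```

```bash
python3 - <<'E'
from rig import env, viewer
import cv2, numpy as np
s=viewer.get_image("side"); np.savez("s3.npz",**s)
t=viewer.get_image("top"); np.savez("t3.npz",**t)
a=cv2.resize(s["img"][100:250,230:380,::-1],(400,400),interpolation=cv2.INTER_CUBIC)
b=cv2.resize(t["img"][130:250,280:400,::-1],(400,400),interpolation=cv2.INTER_CUBIC)
cv2.imwrite("pics/s3.png",np.hstack([a,b]))
o=env.observe();print(o["position"],o["gripper_force"],o["ft_force"],o["wrist_torque"])
E
```

```text
[ 0.57094534 -0.08371964  0.28856271] 62.66651272773743 [-0.52241022  0.2257676  -1.65464384] [-0.13873209  0.03152521 -0.01089766]
```

View pics/s3.png

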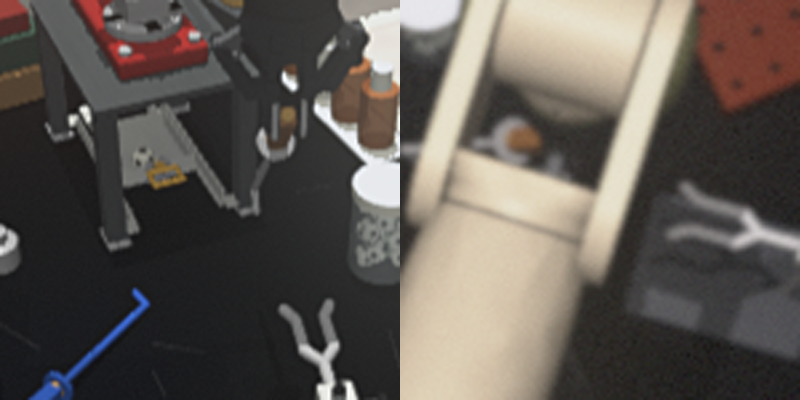

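The hook is clear of the fork, leaning with its foot toward the press. The rod runs from the collar at crop (275,140) to a bend near (250,208). I'll enlarge to measure the lean.

```bash
python3 - <<'E'
from h import *
S=load("s3.npz");T=load("t3.npz")
a=cv2.resize(cv2.convertScaleAbs(S["img"][135:195,300:350,::-1],alpha=1.5),(500,600),interpolation=cv2.INTER_CUBIC)
b=cv2.resize(cv2.convertScaleAbs(T["img"][150:200,240:290,::-1],alpha=1.5),(300,300),interpolation=cv2.INTER_CUBIC)
c=np.zeros((600,300,3),np.uint8);c[:300]=b
cv2.imwrite("pics/s3z.png",np.hstack([a,c]))
E
```

```text
(no output)
```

View pics/s3z.png

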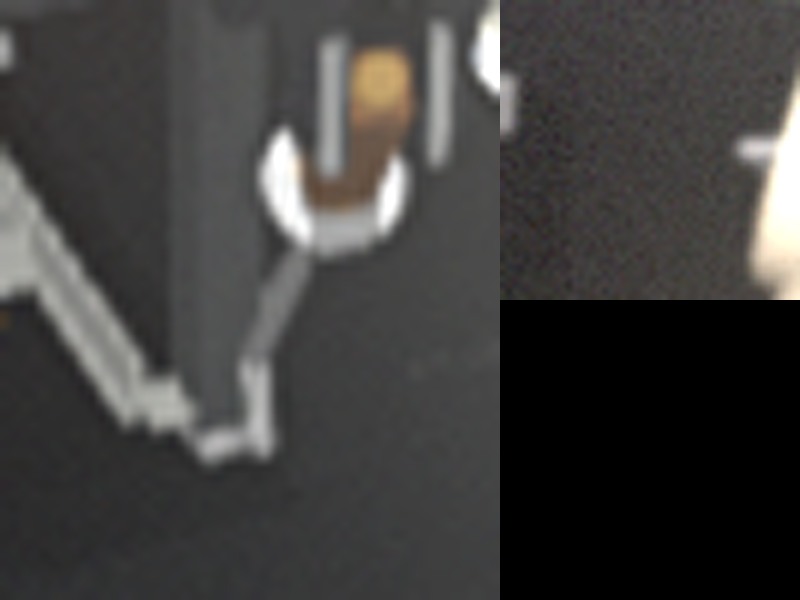

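The rod's bend is at side (325.5,171.5), the foot's end near (326,179), and the rod's far end in the top view at (280.3,174.7).

```bash
python3 - <<'E'
from h import *
np.set_printoptions(precision=4,suppress=True)
S=load("s3.npz");T=load("t3.npz")
G=np.array([.571,-.0837,.3075]);X=np.array([.298,.955,0]);N=np.array([-.955,.298,0])
for nm,c,u,v in [("bend",S,325.5,171.5),("tip",S,326.2,179),("topend",T,280.3+.5,174.7),("collar",S,333.5,153)]:
    o,d=ray(c,u,v);P=o+d*(N@(G-o))/(N@d);w=P-G
    print(nm,P,"fwd",w@X,"z",w[2],"len",np.linalg.norm(w),"ang",np.degrees(np.arctan2(w@X,-w[2])))
print(two(ray(S,325.5,171.5),ray(T,280.8,174.7)))
E
```

```text
bend [0.6149 0.057  0.151 ] fwd 0.14746937805168583 z -0.15645689139612928 len 0.21496037499551937 ang 43.306179450662086
tip [0.6115 0.046  0.1328] fwd 0.13596849458303592 z -0.17469121618571415 len 0.22133490268298972 ang 37.894913179188954
topend [0.6138 0.0534 0.1548] fwd 0.14373003336748033 z -0.152748491012212 len 0.20969814599672917 ang 43.25768062500276
collar [ 0.5851 -0.0386  0.2835] fwd 0.04730274676118276 z -0.024036053214649522 len 0.053041760085103834 ang 63.063405756924766
(array([0.6136, 0.0536, 0.154 ]), np.float64(0.0008875746910885469))
```

Measured lean is 43°, with the bend 142 mm forward of and 132 mm below the TCP, so the foot tip is at about +133 / -154 mm. Next I align with the press axis and stage in front of the plate.

Emit:
{"name": "drive_tool", "arguments": {"series": [[[0.03, -0.006, 0.0], -5, 0.0], [[0.06, -0.012, 0.03], -10, 0.0], [[0.095, -0.018, 0.06], -13.1, 0.0], [[0.095, -0.018, 0.087], -13.1, 0.0], [[0.095, -0.018, 0.087], -13.1, 0.0], [[0.095, -0.018, 0.087], -13.1, 0.0], [[0.095, -0.018, 0.087], -13.1, 0.0]], "newtons": 100}}

```text
time_s: 6.75
position: [0.5834, 0.0104, 0.2037]
tool_rot: [[0.081, 0.997, 0.003], [0.997, -0.081, -0.001], [-0.001, 0.003, -1.0]]
ft_force: [-0.4, -0.9, -0.8]
grip_width: 0.0154
gripper_force: 99.8
```

```bash
python3 - <<'E'
from rig import env, viewer
import cv2, numpy as np
s=viewer.get_image("side"); np.savez("s4.npz",**s)
o=env.observe();print(o["position"],o["tool_rot"][:,0],o["gripper_force"],o["ft_force"],o["wrist_torque"])
cv2.imwrite("pics/s4.png",cv2.resize(cv2.convertScaleAbs(s["img"][110:210,250:350,::-1],alpha=1.5),(600,600),interpolation=cv2.INTER_CUBIC))
E
```

```text
[0.58329286 0.01059922 0.20364442] [ 8.07417509e-02  9.96734918e-01 -5.22166853e-04] 99.81772899627686 [ 0.39730019 -0.85164679 -1.19442768] [-0.11138319 -0.00087786  0.01953281]
```

View pics/s4.png

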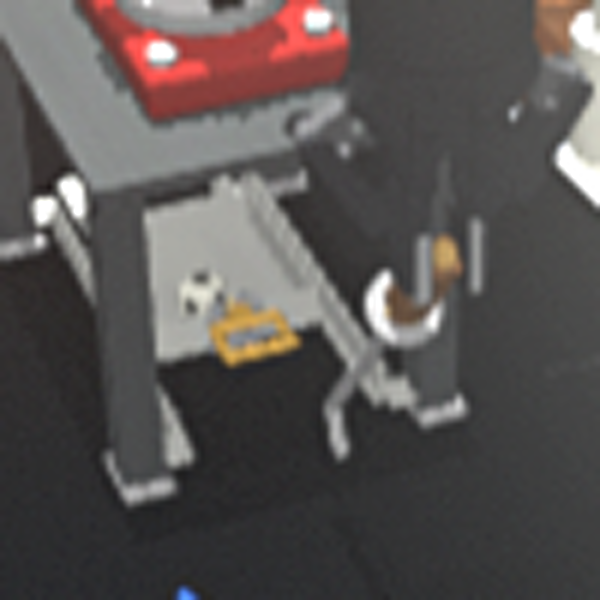

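The picture shows the hook aligned in front of the stand, with its bend at (305.5,178), foot end at about (306.8,184.5), eye front bar at (293.7,168.7) and eye hole at (292.5,165.8).

```bash
python3 - <<'E'
from h import *
np.set_printoptions(precision=4,suppress=True)
S=load("s4.npz")
Tc=np.array([.5833,.0106,.2036]);X=np.array([.0807,.9967,0]);N=np.array([-.9967,.0807,0])
for nm,u,v in [("bend",305.5,178),("tip",306.8,184.5)]:
    o,d=ray(S,u,v);P=o+d*(N@(Tc-o))/(N@d);w=P-Tc
    print(nm,P,"fwd",w@X,"z",w[2])
for nm,u,v in [("bar",293.7,168.7),("hole",292.5,165.8)]:
    P=onz(S,u,v,.034);w=P-Tc;print(nm,P,"fwd",w@X,"lat tool y",w@np.array([.9967,-.0807,0]))
E
```

```text
bend [0.5946 0.1496 0.0701] fwd 0.13949490238924123 z -0.1334882816552868
tip [0.5938 0.1398 0.0515] fwd 0.12958984617483008 z -0.1520964353340869
bar [0.6008 0.2544 0.034 ] fwd 0.24442085850009213 lat tool y -0.002222406518598719
hole [0.604 0.271 0.034] fwd 0.26120473850250614 lat tool y -0.0003722301294686453
```

Emit:
{"name": "drive_tool", "arguments": {"series": [[[0.03, 0, 0], 0, 0.0], [[0.06, 0, 0], 0, 0.0], [[0.09, -0.001, 0.001], 0, 0.0], [[0.11, -0.001, 0.001], 0, 0.0], [[0.125, -0.001, 0.002], 0, 0.0], [[0.136, -0.001, 0.002], 0, 0.0], [[0.136, -0.001, 0.002], 0, 0.0], [[0.136, -0.001, 0.002], 0, 0.0]]}}

```text
time_s: 7.6
position: [0.5925, 0.1468, 0.2001]
tool_rot: [[0.08, 0.997, 0.0], [0.997, -0.08, -0.0], [-0.0, 0.0, -1.0]]
ft_force: [1.8, -0.2, -1.7]
grip_width: 0.0153
gripper_force: 99.8
```

Emit:
{"name": "drive_tool", "arguments": {"series": [[[-0.001, 0, 0.003], 0, 0.0], [[-0.002, 0, 0.006], 0, 0.0], [[-0.003, 0, 0.009], 0, 0.0], [[-0.005, 0, 0.012], 0, 0.0], [[-0.005, 0, 0.012], 0, 0.0]]}}

```text
time_s: 8.1
position: [0.5916, 0.142, 0.1871]
tool_rot: [[0.08, 0.997, -0.001], [0.997, -0.08, -0.0], [-0.0, -0.001, -1.0]]
ft_force: [0.4, 0.0, -1.7]
grip_width: 0.0157
gripper_force: 99.8
```

```bash
python3 - <<'E'
from rig import env, viewer
import cv2, numpy as np
s=viewer.get_image("side"); np.savez("s5.npz",**s)
o=env.observe();print(o["position"],o["ft_force"],o["wrist_torque"])
cv2.imwrite("pics/s5.png",cv2.resize(cv2.convertScaleAbs(s["img"][135:185,265:325,::-1],alpha=1.6),(720,600),interpolation=cv2.INTER_CUBIC))
E
```

```text
[0.59175993 0.14223437 0.18745062] [-0.11666954 -0.52070794 -1.43972757] [-0.14525421  0.02971646 -0.04231319]
```

View pics/s5.png

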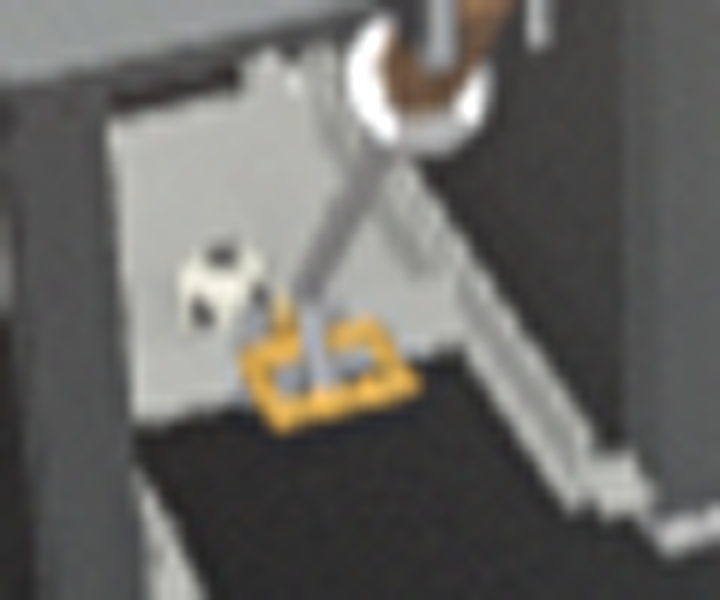

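The foot stands inside the yellow eye, with its tip near crop (318,385) just behind the front bar at (330,405), and there is no contact force. I'll lower it the rest of the way and start drawing slowly.

Emit:
{"name": "drive_tool", "arguments": {"series": [[[-0.001, 0, 0.003], 0, 0.0], [[-0.002, 0, 0.006], 0, 0.0], [[-0.004, 0, 0.009], 0, 0.0], [[-0.005, 0, 0.012], 0, 0.0], [[-0.005, 0, 0.012], 0, 0.0]]}}

```text
time_s: 8.65
position: [0.5913, 0.1373, 0.1753]
tool_rot: [[0.079, 0.997, -0.001], [0.997, -0.079, -0.0], [-0.0, -0.001, -1.0]]
ft_force: [0.5, 0.0, -1.5]
grip_width: 0.0157
gripper_force: 99.8
```

Emit:
{"name": "drive_tool", "arguments": {"series": [[[-0.003, 0, 0], 0, 0.0], [[-0.006, 0, 0], 0, 0.0], [[-0.009, 0, 0], 0, 0.0], [[-0.012, 0, 0], 0, 0.0], [[-0.015, 0, 0], 0, 0.0], [[-0.018, 0, 0], 0, 0.0], [[-0.021, 0, 0], 0, 0.0], [[-0.024, 0, 0], 0, 0.0], [[-0.027, 0, 0], 0, 0.0], [[-0.03, 0, 0], 0, 0.0]]}}

```text
time_s: 9.65
position: [0.5891, 0.1074, 0.1758]
tool_rot: [[0.079, 0.997, -0.0], [0.997, -0.079, 0.0], [0.0, -0.0, -1.0]]
ft_force: [0.3, 3.0, -5.1]
grip_width: 0.0158
gripper_force: 99.4
```

The pull force is about 3 N toward the press, so the tray is engaged and sliding. Now I work out how far the hub has to travel.

```bash
python3 - <<'E'
from h import *
from rig import viewer
S=load("s5.npz")
e=np.array([.597,.202,0]);X=np.array([.076,.997,0])
P=onz(S,265+220/12,135+288/12,.024);print("hub start px",(P-e)@X-.12)
s=viewer.get_image("side");np.savez("s6.npz",**s)
hsv=cv2.cvtColor(s["img"],cv2.COLOR_RGB2HSV);m=((hsv[...,0]>15)&(hsv[...,0]<35)&(hsv[...,1]>110)&(hsv[...,2]>60)); m[:150]=0;m[200:]=0;m[:,:270]=0;m[:,320:]=0
ys,xs=np.nonzero(m);print(xs.mean(),ys.mean(),(onz(s,xs.mean(),ys.mean(),.034)-e)@X-.12,ys.max())
E
```

```text
hub start px 0.011874219538329095
293.4 168.74285714285713 -0.06728173736054033 173
```

Emit:
{"name": "drive_tool", "arguments": {"series": [[[-0.004, 0, 0], 0, 0.0], [[-0.008, 0, 0], 0, 0.0], [[-0.012, 0, 0], 0, 0.0], [[-0.016, 0, 0], 0, 0.0], [[-0.02, 0, 0], 0, 0.0], [[-0.024, 0, 0], 0, 0.0], [[-0.028, 0, 0], 0, 0.0], [[-0.032, 0, 0], 0, 0.0], [[-0.036, 0, 0], 0, 0.0], [[-0.04, 0, 0], 0, 0.0], [[-0.044, 0, 0], 0, 0.0], [[-0.048, 0, 0], 0, 0.0], [[-0.052, 0, 0], 0, 0.0], [[-0.056, 0, 0], 0, 0.0], [[-0.06, 0, 0], 0, 0.0], [[-0.064, 0, 0], 0, 0.0], [[-0.068, 0, 0], 0, 0.0], [[-0.072, 0, 0], 0, 0.0], [[-0.076, 0, 0], 0, 0.0], [[-0.08, 0, 0], 0, 0.0]]}}

```text
time_s: 11.7
position: [0.5828, 0.0275, 0.1759]
tool_rot: [[0.079, 0.997, -0.0], [0.997, -0.079, 0.0], [0.0, -0.0, -1.0]]
ft_force: [-0.0, 2.5, -5.1]
grip_width: 0.0157
gripper_force: 99.4
```

Emit:
{"name": "drive_tool", "arguments": {"series": [[[-0.004, 0, 0], 0, 0.0], [[-0.008, 0, 0], 0, 0.0], [[-0.012, 0, 0], 0, 0.0], [[-0.016, 0, 0], 0, 0.0], [[-0.02, 0, 0], 0, 0.0], [[-0.024, 0, 0], 0, 0.0], [[-0.028, 0, 0], 0, 0.0], [[-0.032, 0, 0], 0, 0.0], [[-0.036, 0, 0], 0, 0.0], [[-0.04, 0, 0], 0, 0.0], [[-0.044, 0, 0], 0, 0.0], [[-0.048, 0, 0], 0, 0.0], [[-0.052, 0, 0], 0, 0.0], [[-0.056, 0, 0], 0, 0.0], [[-0.06, 0, 0], 0, 0.0], [[-0.064, 0, 0], 0, 0.0], [[-0.067, 0, 0], 0, 0.0], [[-0.069, 0, 0], 0, 0.0], [[-0.07, 0, 0], 0, 0.0], [[-0.07, 0, 0], 0, 0.0]]}}

```text
time_s: 13.7
position: [0.5773, -0.0421, 0.176]
tool_rot: [[0.079, 0.997, 0.0], [0.997, -0.079, -0.0], [-0.0, 0.0, -1.0]]
ft_force: [-0.1, 2.3, -3.6]
grip_width: 0.0157
gripper_force: 99.5
```

```bash
python3 - <<'E'
from h import *
from rig import viewer,env
s=viewer.get_image("side");np.savez("s7.npz",**s)
t=viewer.get_image("top");np.savez("t7.npz",**t)
a=cv2.resize(s["img"][130:230,240:370,::-1],(400,308),interpolation=cv2.INTER_CUBIC)
b=cv2.resize(t["img"][130:230,200:330,::-1],(400,308),interpolation=cv2.INTER_CUBIC)
cv2.imwrite("pics/s7.png",np.hstack([a,b]))
o=env.observe();print(o["time_s"],o["position"],o["ft_force"])
E
```

```text
13.8 [ 0.57736512 -0.0420098   0.17607403] [ 0.2792627   1.68745925 -4.63443377]
```

View pics/s7.png

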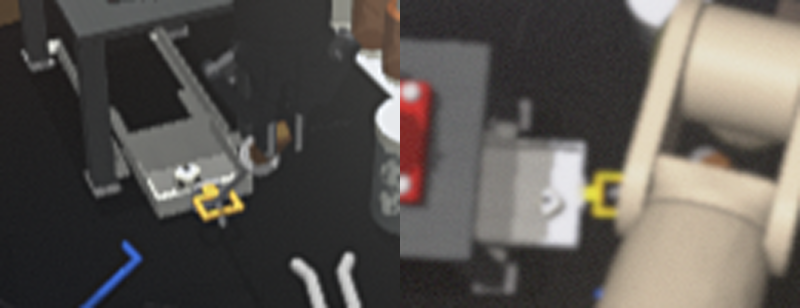

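The picture shows the tray drawn out: hub at top (249,196) and side (300.8,186.9), lying in the pan in front of the plate edge, with the eye still on the hook.

```bash
python3 - <<'E'
from h import *
S=load("s7.npz");T=load("t7.npz")
e=np.array([.597,.202,0]);X=np.array([.076,.997,0]);Y=np.array([-.997,.076,0])
for P in (onz(T,249.1,196,.027),onz(S,300.8,186.9,.026),two(ray(T,249.1,196),ray(S,300.8,186.9))[0]): print(P.round(4),"press",((P-e)@X-.12).round(4),((P-e)@Y).round(4))
hsv=cv2.cvtColor(T["img"],cv2.COLOR_RGB2HSV);m=((hsv[...,0]>15)&(hsv[...,0]<35)&(hsv[...,1]>110)&(hsv[...,2]>60)); m[:170]=0;m[:,:250]=0;m[215:]=0;m[:,280:]=0
ys,xs=np.nonzero(m);
for u,v in ((xs.min(),ys.mean()),(xs.max(),ys.mean())):print(u,v,onz(T,u,v,.034).round(4),(onz(T,u,v,.034)-e)@X-.12)
E
```

```text
[0.5821 0.1627 0.027 ] press -0.1603 0.0119
[0.5847 0.1661 0.026 ] press -0.1567 0.0096
[0.5822 0.1622 0.0296] press -0.1608 0.0117
260 192.2396694214876 [0.5915 0.1279 0.034 ] -0.19429209509269707
271 192.2396694214876 [0.5905 0.0938 0.034 ] -0.2283602572305257
```

The hub sits at press x of about -159 mm, so it is clear. Now I back the foot off the bar and lift it out along its own line, using a low lift first so I can check.

Emit:
{"name": "drive_tool", "arguments": {"series": [[[0.003, 0, 0], 0, 0.0], [[0.006, 0, 0], 0, 0.0], [[0.007, 0, -0.004], 0, 0.0], [[0.009, 0, -0.008], 0, 0.0], [[0.011, 0, -0.013], 0, 0.0], [[0.013, 0, -0.018], 0, 0.0], [[0.015, 0, -0.024], 0, 0.0], [[0.015, 0, -0.03], 0, 0.0], [[0.015, 0, -0.036], 0, 0.0]]}}

```text
time_s: 14.7
position: [0.5785, -0.027, 0.2126]
tool_rot: [[0.079, 0.997, 0.0], [0.997, -0.079, -0.0], [-0.0, 0.0, -1.0]]
ft_force: [-0.2, 0.6, -2.0]
grip_width: 0.0159
gripper_force: 99.8
```

```bash
python3 - <<'E'
from h import *
from rig import viewer,env
e=np.array([.597,.202,0]);X=np.array([.076,.997,0])
t=viewer.get_image("top")
hsv=cv2.cvtColor(t["img"],cv2.COLOR_RGB2HSV);m=((hsv[...,0]>15)&(hsv[...,0]<35)&(hsv[...,1]>110)&(hsv[...,2]>60)); m[:170]=0;m[:,:250]=0;m[215:]=0;m[:,280:]=0
ys,xs=np.nonzero(m);print(xs.min(),xs.max())
g=lambda c:((c.max(2).astype(int)-c.min(2)<60)&(c.min(2)>90))[105:140,270:305]
y,x=np.nonzero(g(load("top0.npz")["img"]));print("jar",onz(load("top0.npz"),x.mean()+270,y.mean()+105,.12))
print(env.observe()["ft_force"],env.observe()["position"])
E
```

```text
260 262
jar [0.77850517 0.03419519 0.12      ]
[0.61099287 0.2459936  0.62982943] [ 0.57892479 -0.02712848  0.21359267]
```

The eye stayed put, so the hook is free. I move to the robot side of the fork and turn so the leaning rod can be set upright again against the outside of the near prong.

Emit:
{"name": "drive_tool", "arguments": {"series": [[[0, 0, -0.05], 0, 0.0], [[-0.01, -0.01, -0.1], 0, 0.0], [[-0.03, -0.05, -0.147], 8, 0.0], [[-0.06, -0.09, -0.147], 16, 0.0], [[-0.1, -0.12, -0.147], 24, 0.0], [[-0.141, -0.15, -0.147], 32, 0.0], [[-0.141, -0.19, -0.147], 40, 0.0], [[-0.141, -0.21, -0.147], 48, 0.0], [[-0.141, -0.21, -0.147], 56, 0.0], [[-0.141, -0.21, -0.147], 64, 0.0], [[-0.141, -0.21, -0.147], 72, 0.0], [[-0.141, -0.21, -0.147], 80, 0.0], [[-0.141, -0.21, -0.147], 88, 0.0], [[-0.141, -0.21, -0.147], 96, 0.0], [[-0.141, -0.21, -0.147], 103, 0.0], [[-0.141, -0.21, -0.147], 103, 0.0], [[-0.141, -0.21, -0.11], 103, 0.0], [[-0.141, -0.21, -0.0745], 103, 0.0], [[-0.141, -0.21, -0.0745], 103, 0.0]]}}

```text
time_s: 16.65
position: [0.3563, -0.1495, 0.2832]
tool_rot: [[0.954, -0.299, -0.006], [-0.299, -0.954, 0.005], [-0.008, -0.003, -1.0]]
ft_force: [-0.1, 0.6, -1.1]
grip_width: 0.0157
gripper_force: 99.8
```

```bash
python3 - <<'E'
from h import *
from rig import viewer,env
np.set_printoptions(precision=4,suppress=True)
for n in("side","top"):
    s=viewer.get_image(n); np.savez(n+"8.npz",**s); d=np.abs(s["img"].astype(int)-load(n+"0.npz")["img"]).max(2)
    o=env.observe();p=o["position"];X=o["tool_rot"][:,0];N=o["tool_rot"][:,1]
    # pixels that changed and back-project onto the hook plane below the fingers
    K=np.array(s["camera_matrix"]);v,u=np.nonzero(d>25);q=[]
    for a,b in zip(u,v):
        O,D=ray(s,a,b);P=O+D*(N@(p-O))/(N@D);w=P-p
        f=w@X
        if .02<f<.18 and -.19<w[2]<0: q.append((f,w[2],a,b))
    q=np.array(q);print(n,len(q))
    if len(q):
        i=q[:,0].argmax();print("furthest",q[i],"lowest",q[q[:,1].argmin()])
        if len(q)>8:
            k=q[(q[:,0]<.125)&(q[:,0]>.06)]
            if len(k)>5:
                c=np.polyfit(k[:,0],k[:,1],1);print("lean from fit",90-np.degrees(np.arctan(-c[0])),c, np.std(k[:,1]-np.polyval(c,k[:,0])))
print(p,X,o["ft_force"])
E
```

```text
side 511
furthest [  0.1799  -0.0014 348.     199.    ] lowest [  0.1789  -0.1896 344.     257.    ]
lean from fit 36.687788014567865 [-1.3422  0.0507] 0.006257247149531366
top 169
furthest [  0.1793  -0.0275 377.     193.    ] lowest [  0.0354  -0.1899 358.     252.    ]
lean from fit 79.24657729095743 [-0.1899 -0.0743] 0.053821938976567556
[ 0.3582 -0.1512  0.2876] [ 0.954  -0.2997  0.0007] [ 0.2881 -0.5499 -1.71  ]
```

Lean is still about 43°. I advance to the prong, then raise the hook upright along the arc with a light grip.

Emit:
{"name": "drive_tool", "arguments": {"series": [[[0.025, 0, 0], 0, 0.0], [[0.05, 0, 0], 0, 0.0], [[0.06, 0, 0], 0, 0.0], [[0.065, 0, 0], 0, 0.0], [[0.065, 0, 0], 0, 0.0], [[0.071, 0, -0.005], 0, 0.0], [[0.078, 0, -0.011], 0, 0.0], [[0.085, 0, -0.016], 0, 0.0], [[0.093, 0, -0.02], 0, 0.0], [[0.1, 0, -0.024], 0, 0.0], [[0.108, 0, -0.027], 0, 0.0], [[0.116, 0, -0.03], 0, 0.0], [[0.124, 0, -0.033], 0, 0.0], [[0.132, 0, -0.035], 0, 0.0], [[0.141, 0, -0.036], 0, 0.0], [[0.15, 0, -0.037], 0, 0.0], [[0.16, 0, -0.0375], 0, 0.0], [[0.16, 0, -0.0375], 0, 0.0]], "newtons": 20}}

```text
time_s: 18.55
position: [0.5117, -0.1997, 0.3236]
tool_rot: [[0.954, -0.301, 0.0], [-0.301, -0.954, -0.0], [0.0, 0.0, -1.0]]
ft_force: [-3.0, 0.7, -1.6]
grip_width: 0.0152
gripper_force: 97.6
```

Emit:
{"name": "drive_tool", "arguments": {"series": [[[-0.02, 0, 0], 0, 0.0], [[-0.05, 0, 0], 0, 0.0], [[-0.05, 0, 0], 0, 0.0], [[-0.05, 0, 0], 0, 0.0]], "newtons": 60}}

```text
time_s: 18.95
position: [0.4635, -0.1844, 0.3247]
tool_rot: [[0.953, -0.302, 0.003], [-0.302, -0.953, -0.002], [0.004, 0.001, -1.0]]
ft_force: [0.7, -0.2, -3.0]
grip_width: 0.0156
gripper_force: 97.4
```

```bash
python3 - <<'E'
from h import *
from rig import viewer,env
np.set_printoptions(precision=4,suppress=True)
o=env.observe();p=o["position"];print(p,o["tool_rot"][:,0],o["ft_force"],o["gripper_force"],o["time_s"])
s=viewer.get_image("side");np.savez("side9.npz",**s)
K=np.array(s["camera_matrix"],float)
def px(P): return cv2.projectPoints(np.array([P],float),np.array(s["rvec"],float),np.array(s["tvec"],float),K,None)[0].ravel()
print("expected upright: pinch",px(p+[0,0,.019]),"collar",px(p+[0,0,.019-.05]),"bend",px(p+[0,0,.019-.206]))
# compare against frame 8: newly changed pixels in a strip
d=np.abs(s["img"].astype(int)-load("side8.npz")["img"]).max(2)
a=px(p+[0,0,-.02]);b=px(p+[0,0,-.2])
for v in range(int(a[1]),int(b[1])+8,3):
    u=np.nonzero(d[v,int(b[0])-40:int(b[0])+40]>25)[0]+int(b[0])-40;print(v,u)
E
```

```text
[ 0.4635 -0.1844  0.3247] [ 0.9534 -0.3015  0.0038] [ 0.7147 -0.1503 -3.0135] 97.4056327342987 18.95
expected upright: pinch [316.3363 181.2088] collar [316.5003 199.7462] bend [316.9405 249.5091]
195 [311 312 313 314 315 316 317 318 319 320 321 322 323]
198 [276 277 278 308 309 310 311 312 313 314 315 316 317 318 319 320 321 322]
201 [276 277 278 279 280 281 282 283 284 285 286 287 288 289 311 312 313 314
 315 316 317 318 319]
204 [276 277 278 279 280 281 282 283 284 285 286 287 288 289 290 291 315 316
 317]
207 [276 277 278 279 280 281 282 283 284 285 286 287 288 289 290 315 316 317
 318]
210 [277 278 279 280 281 282 283 284 285 286 287 288 289 315 316 317 318]
213 [277 278 279 280 281 282 283 284 285 286 287 288 289 290 291 292 293 316
 317 318]
216 [281 282 283 290 291 292 293 294 295 296 297 316 317 318 337 338]
219 [294 295 296 297 298 299 300 316 317 318 319 340 341]
222 [298 299 300 301 302 303 304 316 317 318 319 341]
225 [302 303 304 305 306 307 308 317 318 319 342 343]
228 [306 307 308 309 310 311 312 317 318 319 343 344]
231 [309 310 311 312 313 314 315 317 318 319 320 344]
234 [313 314 315 316 317 320]
237 [317 320 321 322 323]
240 [318 319 320 322 323 324 325 326]
243 [318 319 320 321 325 326 327 328 329 330]
246 [317 318 319 320 321 325 326 327 328 329]
249 [311 312 313 314 315 316 317 318 319 320 323 324 325 326 327]
252 [310 311 312 313 314 323 324 325]
255 []
258 []
```

The rod is now upright to within about 3°: columns 316 to 319 over rows 204 to 246, against 316.5 to 317 expected. The collar is where expected, about 50 mm below the pinch. I turn back and stage in front of the fork's mouth.

Emit:
{"name": "drive_tool", "arguments": {"series": [[[-0.01, -0.04, 0], -8, 0.0], [[-0.019, -0.082, 0], -16, 0.0], [[0.015, -0.09, 0], -24, 0.0], [[0.05, -0.1, 0], -32, 0.0], [[0.072, -0.1, 0.02], -40, 0.0], [[0.072, -0.1, 0.04], -48, 0.0], [[0.072, -0.1, 0.06], -56, 0.0], [[0.072, -0.1, 0.072], -64, 0.0], [[0.072, -0.1, 0.072], -72, 0.0], [[0.072, -0.1, 0.072], -80, 0.0], [[0.072, -0.1, 0.072], -88, 0.0], [[0.072, -0.1, 0.072], -90, 0.0], [[0.072, -0.1, 0.072], -90, 0.0]]}}

```text
time_s: 20.3
position: [0.5627, -0.1106, 0.2515]
tool_rot: [[0.301, 0.954, 0.001], [0.954, -0.301, -0.0], [0.0, 0.001, -1.0]]
ft_force: [0.6, 0.4, -1.0]
grip_width: 0.0156
gripper_force: 97.4
```

```bash
python3 - <<'E'
from h import *
from rig import viewer,env
np.set_printoptions(precision=4,suppress=True)
o=env.observe();p=o["position"];print(p,o["tool_rot"][:,0],o["ft_force"],o["time_s"])
s=viewer.get_image("side");np.savez("side10.npz",**s)
def px(P): return cv2.projectPoints(np.array([P],float),np.array(s["rvec"],float),np.array(s["tvec"],float),np.array(s["camera_matrix"],float),None)[0].ravel()
print("collar bottom",px(p+[0,0,.019-.05]),"bend",px(p+[0,0,.019-.206]))
d=np.abs(s["img"].astype(int)-load("side9.npz")["img"]).max(2)
a=px(p+[0,0,.0]);b=px(p+[0,0,-.2])
for v in range(int(a[1]),int(b[1])+6,3):
    print(v,np.nonzero(d[v,int(b[0])-25:int(b[0])+25]>20)[0]+int(b[0])-25)
# exact direction to seat
S=np.array([.532,-.2062,.242]);w=S-p;R=o["tool_rot"];print("to seat in tool axes",R.T@w)
E
```

```text
[ 0.5627 -0.1106  0.2515] [0.3011 0.9536 0.0002] [ 0.5502  0.422  -1.0399] 20.3
collar bottom [339.2415 192.1154] bend [337.5103 236.6949]
182 [312 313 314 315 316 317 318 319 336 337 338 339 340 341 342 343]
185 [312 313 314 315 316 317 318 333 334 335 336 337 338 339 340 341 342 343
 344 345]
188 [312 313 314 315 316 317 318 319 332 333 334 335 336 337 338 339 340 341
 342 343 344 345 346]
191 [312 313 314 315 316 317 318 319 320 322 333 334 335 336 337 338 339 340
 341 342 343 344 345]
194 [312 313 315 316 317 318 319 320 321 322 323 336 337 338 339 340 341 342]
197 [312 313 314 315 316 317 318 319 320 321 322 323 337 338 339 340]
200 [312 313 314 315 316 317 318 319 320 321 337 338 339]
203 [315 316 317 337 338 339]
206 [315 316 317 318 337 338 339]
209 [315 316 317 318 337 338 339]
212 [315 316 317 318 336 337 338 339 351 352 353 354]
215 [316 317 318 335 336 337 338 350 351 352 353 354]
218 [316 317 318 319 338 339 340 341 342 349 350 351 352 353]
221 [316 317 318 319 336 337 338 339 340 341 342 343 350 351 352 353 354]
224 [316 317 318 319 336 337 338 340 341 342 343 344 351 352 353 354 355]
227 [317 318 319 336 337 338 341 342 343 344 352 353 354 355 356]
230 [317 318 319 320 336 337 338 342 343 344 345 346 347 352 353 354 355 356]
233 [317 318 319 320 335 336 337 345 346 347 348 349 350 351 352 353 354]
236 [318 319 320 336 337 338 349 350 351 352]
239 [318 319 320 336 337 338 339]
242 [318 319 320 321 337 338 339]
245 [318 319 320 321]
to seat in tool axes [-0.1004 -0.0005  0.0095]
```

The rod is upright at columns 337–338, aligned with the mouth, with the collar bottom about 10 mm above the prongs. Now I slide it in and lower it.

Emit:
{"name": "drive_tool", "arguments": {"series": [[[-0.025, 0, 0], 0, 0.0], [[-0.05, 0, 0], 0, 0.0], [[-0.07, 0, 0], 0, 0.0], [[-0.09, 0, 0], 0, 0.0], [[-0.103, 0, 0], 0, 0.0], [[-0.103, 0, 0], 0, 0.0], [[-0.103, 0, 0.004], 0, 0.0], [[-0.103, 0, 0.007], 0, 0.0], [[-0.103, 0, 0.009], 0, 0.0], [[-0.103, 0, 0.009], 0, 0.0]]}}

```text
time_s: 21.35
position: [0.5307, -0.208, 0.2425]
tool_rot: [[0.301, 0.954, -0.001], [0.954, -0.301, 0.0], [0.0, -0.001, -1.0]]
ft_force: [0.1, -0.6, -1.7]
grip_width: 0.0155
gripper_force: 97.4
```

```bash
python3 - <<'E'
from h import *
from rig import viewer,env
o=env.observe();p=o["position"];print(p,o["ft_force"],o["wrist_torque"],o["gripper_force"])
s=viewer.get_image("side");np.savez("side11.npz",**s);z=load("side0.npz")["img"].astype(int)
def px(P): return cv2.projectPoints(np.array([P],float),np.array(s["rvec"],float),np.array(s["tvec"],float),np.array(s["camera_matrix"],float),None)[0].ravel()
print("collar",px(p+[0,0,.019-.05]),"bend",px(p+[0,0,.019-.206]), "orig neck",px([.532,-.2065,.21]))
d=np.abs(s["img"].astype(int)-z).max(2)
for v in range(212,285,4): print(v,np.nonzero(d[v,325:375]>20)[0]+325)
E
```

```text
[ 0.53068973 -0.208035    0.24250734] [ 0.09142476 -0.59626218 -1.74404341] [-0.01487117  0.03158281  0.01684212] 97.44442462921143
collar [348.03586372 224.15659135] bend [345.31316019 268.55320136] orig neck [348.163752   224.01889624]
212 []
216 [342 343 353]
220 [340 341 342 343 344 353 354 355]
224 [341 342 343 344 345 348 349 353 354 355 356]
228 [341 342 343 344 345 349 350 351 354 355 356 357]
232 [342 343 344 345 346 347 348 349 350 351 352 353 354 355]
236 [345 349 350 351 352 353]
240 [345 348 350 351 352 353 354 355]
244 [345 348 349 350 351 352 353 354 355 358 359 360 361 362]
248 [344 347 349 350 351 352 353 354 360 361 362 363]
252 [344 347 351 352 353 354 355 356 357 358 359 360 361 362 363 364]
256 [343 344 346 347]
260 [343 344 346 347]
264 [343 346]
268 []
272 [344 347]
276 [346 347 348]
280 []
284 []
```

The collar and rod are within about 1 px of their original hanging position. I release and retreat.

Emit:
{"name": "drive_tool", "arguments": {"series": [[[0, 0, 0.001], 0, 0.0], [[0, 0, 0.001], 0, 0.02], [[0, 0, 0.001], 0, 0.025], [[0, 0, 0.001], 0, 0.03], [[0, 0, 0.001], 0, 0.05], [[0, 0, 0.001], 0, 0.0854], [[0, 0, 0.001], 0, 0.0854], [[0, 0, 0.001], 0, 0.0854], [[0, 0, 0.001], 0, 0.0854], [[0, 0, 0.001], 0, 0.0854], [[0, 0, -0.02], 0, 0.0854], [[0, 0, -0.05], 0, 0.0854], [[0, 0, -0.09], 0, 0.0854], [[0, 0, -0.13], 0, 0.0854], [[0, 0, -0.13], 0, 0.0854]], "newtons": 20}}

```text
time_s: 22.9
position: [0.5314, -0.2091, 0.3784]
tool_rot: [[0.301, 0.953, 0.009], [0.954, -0.301, -0.006], [-0.003, 0.01, -1.0]]
ft_force: [0.4, -0.2, -0.4]
grip_width: 0.0856
gripper_force: 0.0
```

Emit:
{"name": "drive_tool", "arguments": {"series": [[[0, -0.05, 0], 0, 0.0854], [[0, -0.1, 0], 0, 0.0854], [[0, -0.14, 0], 0, 0.0854], [[0, -0.14, 0], 0, 0.0854], [[0, -0.14, 0], 0, 0.0854], [[0, -0.14, 0], 0, 0.0854], [[0, -0.14, 0], 0, 0.0854], [[0, -0.14, 0], 0, 0.0854], [[0, -0.14, 0], 0, 0.0854], [[0, -0.14, 0], 0, 0.0854]]}}

```text
time_s: 23.9
position: [0.3974, -0.1665, 0.3727]
tool_rot: [[0.301, 0.954, -0.0], [0.954, -0.301, 0.0], [0.0, -0.0, -1.0]]
ft_force: [-0.1, 0.1, 0.1]
grip_width: 0.0855
gripper_force: 0.0
```

```bash
python3 - <<'E'
from h import *
from rig import viewer,env
o=env.observe();print(o["time_s"],o["position"],o["ft_force"],o["grip_width"])
s=viewer.get_image("side");t=viewer.get_image("top")
z=load("side0.npz")["img"].astype(int)
d=np.abs(s["img"].astype(int)-z).max(2)
for v in range(192,285,4): print(v,np.nonzero(d[v,325:375]>20)[0]+325,end=' ')
print()
def wood(im):
    h=cv2.cvtColor(im,cv2.COLOR_RGB2HSV);m=(h[...,0]>5)&(h[...,0]<25)&(h[...,1]>90)&(h[...,2]>50);m[:185]=0;m[235:]=0;m[:,:335]=0;m[:,365:]=0
    y,x=np.nonzero(m);return len(y),x.mean(),y.mean(),y.min(),y.max()
print(wood(load("side0.npz")["img"]),wood(s["img"]))
# bystanders: changed pixels away from hook/tray/arm
cv2.imwrite("pics/end.png",s["img"][:,:,::-1])
for n,(x0,y0,x1,y1) in dict(jar=(358,155,392,208),octa=(380,205,408,230),lattice=(398,235,462,292),mallet=(435,340,490,400),punch=(218,180,240,204)).items():
    print(n,(d[y0:y1,x0:x1]>30).mean().round(3))
e=np.array([.597,.202,0]);X=np.array([.076,.997,0])
g=t["img"][185:210,238:262].astype(int).sum(2);print(g[::3,::3])
E
```

```text
23.9 [ 0.39735925 -0.16654397  0.3727489 ] [-0.13367032  0.14966766  0.1079386 ] 0.08553932805794587
192 [] 196 [345 346 347 348 349 350 351 352] 200 [345 348 349 350 351] 204 [] 208 [] 212 [353] 216 [353] 220 [343 344 354 355 356] 224 [339 340 341 344 345 346 347 348 349 350 351 352 353 355 356] 228 [341 342 343 344 345 346 347 348 349 350 351 352 354 355] 232 [347 348 352 353] 236 [] 240 [] 244 [] 248 [] 252 [] 256 [] 260 [] 264 [] 268 [] 272 [344 347] 276 [345 347 348] 280 [345 346 347] 284 [] 
(216, np.float64(348.8888888888889), np.float64(208.64814814814815), np.int64(195), np.int64(223)) (214, np.float64(348.79906542056074), np.float64(210.0981308411215), np.int64(196), np.int64(225))
jar 0.0
octa 0.0
lattice 0.0
mallet 0.0
punch 0.0
[[442 482 487 487 665 695 691 399]
 [471 490 493 493 675 696 688 499]
 [484 493 496 583 647 692 685 576]
 [483 498 508 469 638 641 687 586]
 [490 504 488 646 559 549 677 366]
 [488 493 487 479 552 682 670 201]
 [499 505 499 537 694 697 647 177]
 [493 500 502 564 692 691 628 153]
 [282 299 321 423 457 493 447 131]]
```

The hook hangs straight within a few mm of where it started, the bystanders haven't moved, and the hub is in the tray clear of the plate. Handing in.

```bash
python3 -c "
from rig import env
print(env.close_job())"
```

```text
the job is handed in; nothing more can be done
None
```

I drew the tray out until the hub sat about 39 mm in front of the plate's front edge, still lying in the pan. The hook hangs upright in its fork, none of the bystanders moved, and I handed the job in at about 24 s of the 51 s; the hand-in returned no verdict.

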